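# Fit a bayonet lamp cartridge and hold it locked

### The arm

A 6-joint arm with a two-finger parallel gripper is mounted at the origin on the work surface; the furniture and walls round the work are solid. World frame = base frame: x ahead of the robot, y to its left, z up, the work surface at z = 0. Lengths are in m, angles in rad, forces in N, time in s.
With the tool pointing down it reaches from about 0.225 to 0.875 m from the base axis. Payload 3.4 kg.
Tool frame: the origin (TCP) lies between the finger pads; the fingertips stand 8 mm ahead of it and the grasp point (between the pads) lies 11 mm behind it; z points along the fingers, y is the line along which they close (so a half turn about z gives the same grasp; the last joint's range is limited). The gripper opens to 85 mm and grips with 20 to 120 N. Pads are 22 mm wide; open, the fingers measure 114 mm over their backs; the gripper's body (76 mm by 85 mm) begins 54 mm behind the grasp point. The pads swing forward as they close: fully open they stand 13 mm farther back than shut.
Start: joints at [1.047, 0.276, 1.505, -0, 1.361, -0.121], TCP at [0.225, 0.529, 0.239] pointing down, gripper open.
Joint ranges: [-2.89, 2.89], [-0.75, 2.08], [0.22, 2.7], [-1.18, 4.32], [0.11, 2.71], [-2.7, 2.7]. Speed limits (rad/s): [2.57, 2.57, 3.14, 3.14, 3.14, 3.14].

### API

Orientations are given as a unit quaternion [w, x, y, z].
In Python, from rig import manip gives the robot as it stands.
- The arm moves only by the tool move_arm, never from a script. Its argument "deltas" is a list that holds one entry, the list of rows, each a list of 5 numbers: the shift along the tool's x, y, z normalised to -1 to 1, where 1 is 80 cm, then the turn about the tool's z normalised to -1 to 1, where 1 is 120 degrees, then the closure, from -1 (fully open) to 1 (shut). In form: [[[tx, ty, tz, twist, grip], ...]]. A call has 1 to 12 rows; each row is the pose to reach, as a shift and turn from the pose commanded when the call began, along the tool's axes at that moment; what a row does not reach only later rows make up. A row lasts 1/10 s, in which the tool goes at most 50 mm and 8.59 degrees, less where a joint would pass 70% of its speed; a pose out of reach is approached as far as the arm can. A call with a number of a shift or a turn outside -1 to 1 is refused whole. A call with a gripper value outside its range is refused whole. The fingers move at their own pace and stop on an object; "squeeze" is the grip in N (left out, the last holds). Time passes only in rows, so rows that repeat a pose let the fingers close. It gives the time, the measured TCP pose, the force, the opening and the grip force at its end, in the units of the state.
- manip.get_state(): the state, without advancing time (a new reading comes with each control period).
- manip.get_image(name): name is "scene" or "top" or "wrist"; returns the picture (384x512x3 uint8, red, green, blue); there is no depth.
- manip.camera_params(name): a dict with "fx", "fy", "cx", "cy" (pixels), "R" (3x3) and "t" (3): a world point X has camera coordinates R X + t; the wrist camera has in their place "tool_from_camera" (4x4, takes a point from camera to tool coordinates, whose origin is the TCP and whose axes are the flange's). Camera axes: x right, y down, z forward; pixel columns grow to the right and rows downward; lengths in m; the calibration is good to about 2 mm. A picture is of the moment at which its call begins: read the wrist's pose just before it. camera_params takes no time and is no camera call.
- manip.sign_off(): hands the job in; it is judged then, once.
The state is a dict: "clock": time; "qpos": joint angles; "qd": joint speeds; "effort": joint torques, N m; "position": TCP position; "ee_rot": TCP orientation; "contact_force": force on the tool from outside, world axes, zero at the start; "moment": the same for the moment, N m; "width": finger opening in m; "gripper_force": force on a finger pad.
Only numpy, scipy, OpenCV 4.12 (cv2) and the standard library are available. Lean on these libraries where they do the work, as an engineer would, in place of code of your own. Each camera call takes 0.05 s, during which the arm holds its last target. There are 200 camera calls.

### The job

Clear the piece of packing foam off the mouth of the lamp holder into the white waste tub. Then set the lamp cartridge into the lamp holder with its two side pins in the two slots, push it fully home against the spring, turn it a quarter turn clockwise (seen from above) up to its stop, and finish while still gripping it and holding it locked there against the return spring, because a colleague is about to test it. Leave the specimen cup and the two dropper bottles where they stand, and keep the tub upright.

Things in the scene. Friction and masses are not known exactly. Their poses are not given: they have to be found in the camera images.
- lamp_holder: Grey square lamp holder, 76 x 76 mm, 60 mm high, on a dark 100 x 100 x 6 mm base plate fixed to the bench. Origin: underside centre; z up. In its top face is an upright round hole with two slots running out of it along the holder's +x and -x; a white mark lies at the outer end of each slot.
- mouth (a point): Centre of the hole in the holder's top face, 60 mm above the bench; axes as the holder. Hole 37 mm across; slots 13 mm wide, ending 28 mm from the centre. The top plate is 14 mm thick; in the hollow under it the pins can turn clockwise seen from above (anticlockwise is blocked) and are then caught under the plate.
- plunger (a joint): Spring plunger in the hole, 20 mm below the mouth at rest, that pushes the cartridge up: metres pressed in, 0 = at rest, 0.016 = cartridge fully home. 3 N to start, about 8 N when home.
- twist_ring (a joint): Sprung ring inside the holder that the pins drag along when turned clockwise: 0 = at rest, 1.35 rad = at its stop. The pins meet it after about 0.15 rad of free turn, so the cartridge stops about 1.5 rad from the slots. Its spring turns the cartridge back with 0.05 N m at the start, about 0.18 N m at the stop.
- cartridge_grip (a point): Centre of the lamp cartridge's black bar grip: 44 mm long in x, 18 mm thick in y, white line along its top; it spans 24 mm below to 12 mm above this point. Upright on the bench at the start, this point 64 mm above its foot. Fully home it is 28 mm above the mouth, and the pins can turn when it is less than 32 mm above it. About 90 g. Alike after half a turn.
- cartridge_pins (a point): Point on the cartridge's axis at pin height, 14 mm above the foot. Two steel pins 8 mm thick stick out along its +x and -x (the bar grip's length) to 25 mm from the axis. Barrel of glass and brass 34 mm across, foot tapered to 28 mm over the lowest 6 mm; flange 52 mm across, 36 to 40 mm above the foot, which lies on the holder's top face when fully home.
- foam_centre (a point): Centre of the piece of white packing foam, 60 mm (x) by 34 mm (y) by 36 mm high, a stiff block that starts lying across the mouth of the lamp holder. Its top has an uneven lump up to 6 mm high. About 20 g.
- tub: White round open waste tub, loose, 136 mm across at the rim, 84 mm high, about 300 g. Origin: underside centre.
- cup_1: White specimen cup with red lid, 57 mm across, 60 mm high; a bystander. Origin: underside centre.
- oil_bottle: Small brown dropper bottle, 30 mm across, 84 mm high; a bystander. Origin: underside centre.
- stain_a: Purple dropper bottle with white cap, 33 mm across, 98 mm high; a bystander. Origin: underside centre.

How it is judged:
On the way, in this order (a step that is already met when the one before it is completed fails the run):
1. the foam lies in the tub, let go (horizontal distance between foam_centre and tub below 0.06 m and height (world z) of foam_centre below 0.07 m and contact force between the fingers and foam below 0.1 N), for 0.2 s.
2. the cartridge is pushed in, pins in the slots, deep enough to turn (horizontal distance between cartridge_grip and mouth below 0.008 m and z of cartridge_grip in the frame of mouth below 0.033 m and angle between cartridge_grip's own z axis and vertical below 0.15 rad), for 0.1 s.
At the end, for the whole second after the job is handed in: Foam in the upright tub; cartridge upright (0.15 rad) in the holder, within 8 mm of the hole's axis, grip point under 33 mm above the mouth, within 0.4 rad of a right angle to the slots, twist ring beyond 1.1 rad, and still gripped (over 2 N) (all of step 2 and horizontal distance between foam_centre and tub below 0.06 m and height (world z) of foam_centre below 0.07 m and angle between tub's own z axis and vertical below 0.15 rad and value of joint twist_ring above 1.1 rad and angle between the x axis of cartridge_grip and the y axis of lamp_holder, either way round below 0.4 rad and contact force between the fingers and cartridge above 2 N); the arm keeps its last pose, push and grip.
It fails at once if the specimen cup is moved more than 3 cm (distance of cup_1 from where it was at the start of the episode above 0.03 m).
It fails at once if the brown dropper bottle is moved more than 3 cm (distance of oil_bottle from where it was at the start of the episode above 0.03 m).
It fails at once if the purple dropper bottle is moved more than 3 cm (distance of stain_a from where it was at the start of the episode above 0.03 m).
It fails at once if the tub is tipped (angle between tub's own z axis and vertical above 0.5 rad).
It also fails if it takes over 53 s, if anything falls off the work surface, if the arm or the gripper's body presses on something with over 40 N, if the wrist force passes 120 N, or if a joint passes its speed limit or range.

## Working session

There is one attempt and no reset: what is moved stays moved. The work goes in short steps, Python scripts to look and compute and a tool call to move; the robot and the scene stay as the last step left them, time stands still between calls to the robot, and variables do not carry over. Pictures are saved under pics/ and viewed, at most 10 in all, crops included, and the job is handed in when it is done.

Besides the shell and the picture viewer there is one more tool, called by a JSON object that holds its "op" and its "data". move_arm: Moves the arm, as the interface text tells. Scaled input: -1 to 1 covers 80 cm each way for a shift and 120 degrees each way for a turn. Its arguments: {"type":"object","properties":{"deltas":{"type":"array","items":{"type":"array","items":{"type":"array","items":{"type":"number","minimum":-1,"maximum":1}}}},"squeeze":{"type":"number"}},"required":["deltas"]}

```bash
mkdir -p pics && python3 - <<'E'
from rig import manip
import cv2,numpy as np
s=manip.get_state();print({k:np.round(v,3).tolist() for k,v in s.items()})
ims=[]
for n in ("scene","top"):
    im=manip.get_image(n)[:,:,::-1];cv2.imwrite(f"pics/{n}0.png",im)
    print(n,manip.camera_params(n))
im=manip.get_image("wrist")[:,:,::-1];cv2.imwrite("pics/wrist0.png",im);print(manip.camera_params("wrist"))
E
```

```text
{'clock': 0.0, 'qpos': [1.047, 0.277, 1.506, -0.0, 1.361, -0.121], 'qd': [-0.0, 0.0, -0.001, 0.001, -0.001, -0.001], 'effort': [0.002, -41.678, -24.581, -0.0, 0.011, -0.0], 'position': [0.225, 0.529, 0.238], 'ee_rot': [-0.0, 0.2, 0.98, -0.001], 'contact_force': [-0.409, 0.32, -0.375], 'moment': [0.001, 0.035, -0.039], 'gripper_force': 0.0, 'width': 0.086}
scene {'fx': 410.2118166875393, 'fy': 410.2118166875393, 'cx': 262.71498238178174, 'cy': 191.1403945293805, 'R': array([[-0.98819389,  0.15211669, -0.01825769],
       [ 0.07564036,  0.38077083, -0.92157046],
       [-0.13323425, -0.91207132, -0.38778157]]), 't': array([0.47928835, 0.0102964 , 0.99362311])}
top {'fx': 395.58795577838157, 'fy': 395.58795577838157, 'cx': 258.21226387030583, 'cy': 186.00068951544876, 'R': array([[-0.01607814, -0.99986241, -0.00408012],
       [-0.99522413,  0.01639624, -0.09622934],
       [ 0.096283  ,  0.00251344, -0.99535083]]), 't': array([0.08231815, 0.5152536 , 0.8617327 ])}
{'fx': 300.7281033721418, 'fy': 300.7281033721418, 'cx': 258.60995060915405, 'cy': 190.9130457056971, 'tool_from_camera': array([[ 4.63369969e-04, -9.63512269e-01, -2.67663767e-01,
         6.68844549e-02],
       [ 9.99999374e-01,  1.73973428e-04,  1.10490916e-03,
        -2.22942278e-04],
       [-1.01802714e-03, -2.67664111e-01,  9.63511747e-01,
        -1.34179701e-01],
       [ 0.00000000e+00,  0.00000000e+00,  0.00000000e+00,
         1.00000000e+00]])}
```

View pics/scene0.png

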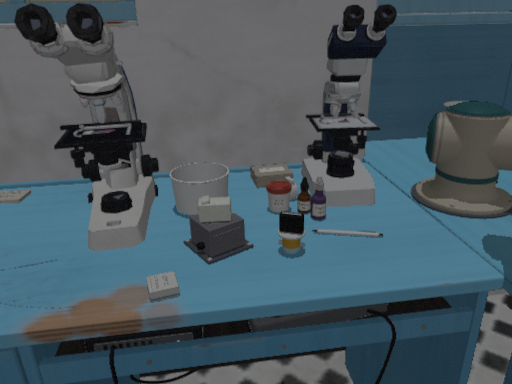

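View pics/top0.png

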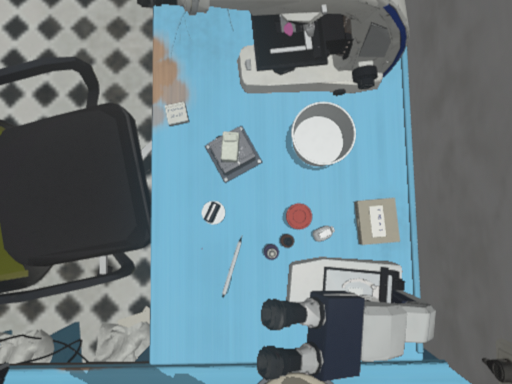

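Scene: foam (213,209) on holder (217,233), tub (200,188), cartridge (291,230), cup and bottles at (279,196), (304,203), (319,206). Top: foam (230,146), holder (234,153), tub (323,135), cartridge (213,212). I'll zoom in for a better reading.

```bash
cat > h.py <<'E'
import numpy as np,cv2
from rig import manip
from scipy.spatial.transform import Rotation as Ro
def cam(n,s=None):
    p=manip.camera_params(n)
    if n!="wrist": return p,p["R"],p["t"]
    T=p["tool_from_camera"];q=s["ee_rot"]
    Rw=Ro.from_quat([q[1],q[2],q[3],q[0]]).as_matrix()
    Rc=Rw@T[:3,:3];c=Rw@T[:3,3]+np.array(s["position"])
    return p,Rc.T,-Rc.T@c
def ray(C,uv):
    p,R,t=C
    return -R.T@t, R.T@np.array([(uv[0]-p["cx"])/p["fx"],(uv[1]-p["cy"])/p["fy"],1])
def atz(C,uv,z):
    c,d=ray(C,uv);return c+d*(z-c[2])/d[2]
def tri(*obs):
    A=np.zeros((3,3));b=np.zeros(3)
    for C,uv in obs:
        c,d=ray(C,uv);d/=np.linalg.norm(d);P=np.eye(3)-np.outer(d,d);A+=P;b+=P@c
    return np.linalg.solve(A,b)
def proj(C,X):
    p,R,t=C;x=R@np.array(X)+t;return np.array([p["fx"]*x[0]/x[2]+p["cx"],p["fy"]*x[1]/x[2]+p["cy"]])
E
python3 - <<'E'
from h import *
a=cv2.imread("pics/top0.png")[115:235,195:275];b=cv2.imread("pics/scene0.png")[190:265,180:320]
A=cv2.resize(a,None,fx=5,fy=5,interpolation=2)[:600]
B=cv2.resize(b,None,fx=2.8,fy=2.8,interpolation=2)
o=np.zeros((600,800,3),np.uint8);o[:,:400]=A;o[:B.shape[0],400:400+B.shape[1]]=B[:,:400]
cv2.imwrite("pics/z.png",o)
T=cam("top")
for n,uv,z in [("holder",(234,153),.0),("tubfloor",(318,140),.0),("tubrim",(323.5,135),.084),("cart",(213,212),.076),("cup",(298,216),.06),("oil",(287,241),.084),("stain",(271,252),.098)]: print(n,atz(T,uv,z).round(3))
E
```

```text
holder [0.597 0.129 0.   ]
tubfloor [ 0.624 -0.067  0.   ]
tubrim [ 0.617 -0.066  0.084]
cart [0.458 0.17  0.076]
cup [ 0.447 -0.01   0.06 ]
oil [0.396 0.016 0.084]
stain [0.375 0.05  0.098]
```

View pics/z.png

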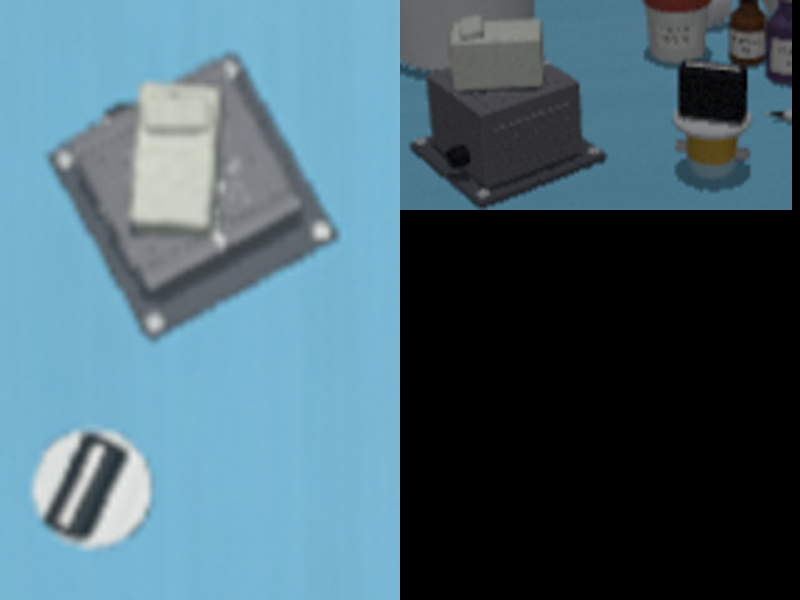

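Crop: foam top corners (140,84),(218,88),(212,228),(132,226); its long axis is nearly world x. Holder slot mark at (220,240) along the edge direction (100,180); cartridge bar from (100,440) to (62,535).

```bash
cat >> h.py <<'E'
def delta(X,yaw=None,s=None):
    "row values for a target TCP point and tool-x yaw (deg)"
    s=s or manip.get_state();q=s["ee_rot"];Rw=Ro.from_quat([q[1],q[2],q[3],q[0]]).as_matrix()
    d=Rw.T@(np.array(X)-s["position"])/.8
    y=np.degrees(np.arctan2(Rw[1,0],Rw[0,0]))
    return d.round(4),(None if yaw is None else round(((y-yaw+180)%360-180)/120,4)),round(y,1)
E
python3 - <<'E'
from h import *
T,S=cam("top"),cam("scene")
t=lambda u,v:(195+u/5,115+v/5); sc=lambda u,v:(180+(u-400)/2.8,190+v/2.8)
print("foam near-left topcorner", tri((T,t(132,226)),(S,sc(543,22))), tri((T,t(132,226)),(S,sc(541,88))))
for c in [(140,84),(218,88),(212,228),(132,226),(176,157)]: print(c,atz(T,t(*c),.096).round(4))
print("holder top mark",atz(T,t(220,240),.06)," base corners",[atz(T,t(*c),.006).round(4)[:2].tolist() for c in [(228,55),(50,158),(150,338),(335,235)]])
print("cart top", tri((T,t(81,487)),(S,sc(713,67))).round(4), atz(T,t(81,487),.076).round(4), atz(T,t(92,488),.04).round(4))
for a,b in [((283,313),(352,18)),((280,365),(386,14)),((265,314),(350,12)),((263,364),(388,10))]: print("eyep",tri((T,a),(S,b)).round(3))
print(delta((.605,.143,.2),177))
E
```

```text
foam near-left topcorner [0.56349441 0.14831661 0.10547219] [0.56909418 0.15279746 0.06069703]
(140, 84) [0.6247 0.1455 0.096 ]
(218, 88) [0.6224 0.1129 0.096 ]
(212, 228) [0.5633 0.1161 0.096 ]
(132, 226) [0.5647 0.1493 0.096 ]
(176, 157) [0.5934 0.1307 0.096 ]
holder top mark [0.56385689 0.11462477 0.06      ]  base corners [[0.6591, 0.1126], [0.612, 0.1956], [0.5275, 0.15], [0.5738, 0.0644]]
cart top [0.4572 0.1735 0.0755] [0.4575 0.1734 0.076 ] [0.4582 0.173  0.04  ]
eyep [0.319 0.045 0.401]
eyep [0.258 0.051 0.406]
eyep [0.326 0.066 0.412]
eyep [0.263 0.071 0.413]
(array([-0.6257, -0.2573,  0.0486]), np.float64(-0.1673), np.float64(156.9))
```

```bash
python3 -c "
from h import *
print(delta((.594,.131,.2),176.5))"
```

```text
(array([-0.619 , -0.2765,  0.0486]), np.float64(-0.1632), np.float64(156.9))
```

{"op": "move_arm", "data": {"deltas": [[[-0.619,-0.2765,0.02,-0.163,-1],[-0.619,-0.2765,0.02,-0.163,-1],[-0.619,-0.2765,0.02,-0.163,-1],[-0.619,-0.2765,0.02,-0.163,-1],[-0.619,-0.2765,0.02,-0.163,-1],[-0.619,-0.2765,0.02,-0.163,-1],[-0.619,-0.2765,0.02,-0.163,-1],[-0.619,-0.2765,0.02,-0.163,-1],[-0.619,-0.2765,0.02,-0.163,-1],[-0.619,-0.2765,0.048,-0.163,-1],[-0.619,-0.2765,0.048,-0.163,-1],[-0.619,-0.2765,0.048,-0.163,-1]]]}}

```text
clock: 1.35
position: [0.5972, 0.1265, 0.1984]
ee_rot: [-0.0, 0.033, 0.999, -0.001]
contact_force: [-1.0, 1.0, -0.3]
width: 0.0854
gripper_force: 0.0
```

```bash
python3 - <<'E'
from h import *
s=manip.get_state();C=cam("wrist",s);im=np.ascontiguousarray(manip.get_image("wrist")[:,:,::-1])
print(s["qpos"],s["position"],s["ee_rot"])
cv2.imwrite("pics/w1.png",im)
for x,y in [(.6247,.1455),(.6224,.1129),(.5633,.1161),(.5647,.1493)]: print(proj(C,(x,y,.096)).round())
E
```

```text
[ 0.09636026  0.35396913  1.49212014 -0.00273385  1.29677176 -1.40704109] [0.59724128 0.12650994 0.19837003] [-4.58200266e-04  3.33205472e-02  9.99443649e-01 -1.38682689e-03]
[284. 222.]
[245. 222.]
[243. 152.]
[285. 151.]
```

View pics/w1.png

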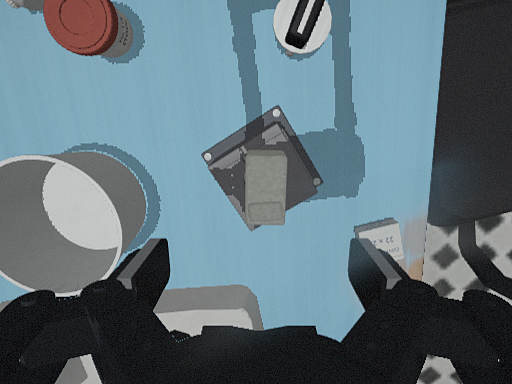

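Foam at about (247..286, 150..224) px, matching the projected estimate; tub at left, cartridge at (302,22). I'll go down and grip.

```bash
python3 -c "
from h import *
print(delta((.593,.131,.076),176.5))"
```

```text
(array([0.0031, 0.0031, 0.1536]), np.float64(-0.0022), np.float64(176.2))
```

{"op": "move_arm", "data": {"deltas": [[[0.001,0,0.06,0,-1],[0.001,0,0.12,0,-1],[0.001,0,0.155,0,-1],[0.001,0,0.155,0,-1],[0.001,0,0.155,0,1],[0.001,0,0.155,0,1],[0.001,0,0.155,0,1],[0.001,0,0.155,0,1],[0.001,0,0.155,0,1],[0.001,0,0.155,0,1],[0.001,0,0.155,0,1],[0.001,0,0.155,0,1]]], "squeeze": 25}}

```text
clock: 2.6
position: [0.5948, 0.1318, 0.0791]
ee_rot: [0.002, 0.031, 1.0, 0.001]
contact_force: [-0.7, 0.4, 6.4]
width: 0.0339
gripper_force: 25.9
```

{"op": "move_arm", "data": {"deltas": [[[0,0,-0.06,0,1],[0,0,-0.12,0,1],[0,0,-0.165,0,1],[-0.01,-0.05,-0.165,0,1],[-0.02,-0.11,-0.165,0,1],[-0.035,-0.17,-0.165,0,1],[-0.049,-0.23,-0.165,0,1],[-0.049,-0.244,-0.165,0,1],[-0.049,-0.244,-0.165,0,1],[-0.049,-0.244,-0.165,0,1],[-0.049,-0.244,-0.165,0,1]]]}}

```text
clock: 3.7
position: [0.6204, -0.064, 0.2091]
ee_rot: [0.0, 0.03, 1.0, 0.0]
contact_force: [-0.3, -0.0, -0.6]
width: 0.0336
gripper_force: 25.3
```

```bash
python3 - <<'E'
from h import *
s=manip.get_state();C=cam("wrist",s);im=np.ascontiguousarray(manip.get_image("wrist")[:,:,::-1])
print(s["position"],s["contact_force"])
a=manip.get_image("top")[:,:,::-1]
cv2.imwrite("pics/w2.png",np.hstack([im,cv2.resize(a[60:252,200:344],None,fx=2,fy=2)]))
E
```

```text
[ 0.62036617 -0.06402629  0.20909328] [-0.25335708 -0.01567728 -0.61268502]
```

View pics/w2.png

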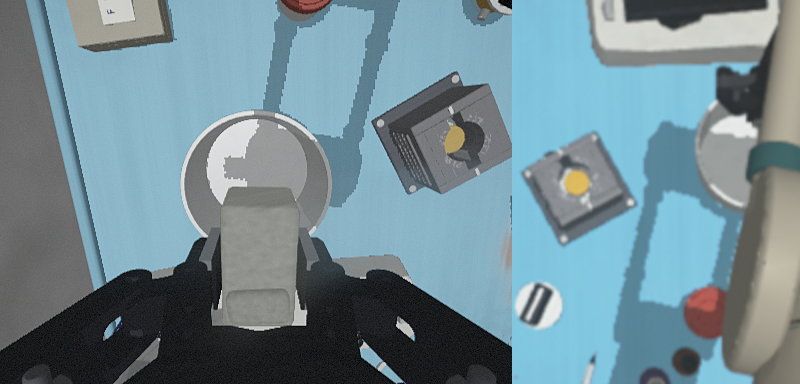

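Wrist: foam in the fingers over the tub (rim centre ≈ (256,186)); holder mouth at ≈(463,141) with slot marks (450,109) and (478,196). I'll check positions with it.

```bash
python3 - <<'E'
from h import *
s=manip.get_state();C=cam("wrist",s)
print("rim",atz(C,(256,186),.084).round(4),atz(C,(256,110),.084).round(4))
a=atz(C,(450,109),.06);b=atz(C,(478,196),.06);print(a,b,(a+b)/2,np.degrees(np.arctan2(*(a-b)[1::-1])))
T=cam("top");f=lambda u,v:(200+(u-512)/2,60+v/2)
print("mouth via top plunger",atz(T,f(577,183),.04), [atz(T,f(*p),.06)[:2] for p in [(560,159),(591,206)]])
E
```

```text
rim [ 0.6209 -0.0666  0.084 ] [ 0.5556 -0.0626  0.084 ]
[0.56532754 0.11345963 0.06      ] [0.65018962 0.15019239 0.06      ] [0.60775858 0.13182601 0.06      ] -156.5945072730664
mouth via top plunger [0.59305592 0.12979294 0.04      ] [array([0.61611948, 0.14671144]), array([0.56383879, 0.11354202])]
```

{"op": "move_arm", "data": {"deltas": [[[0,0,0.05,0,1],[0,0,0.1,0,1],[0,0,0.15,0,1],[0,0,0.165,0,1],[0,0,0.165,0,1],[0,0,0.165,0,-0.2],[0,0,0.165,0,-0.3],[0,0,0.165,0,-0.3],[0,0,0.165,0,-0.3]]]}}

```text
clock: 4.7
position: [0.6214, -0.066, 0.0784]
ee_rot: [0.001, 0.031, 1.0, -0.0]
contact_force: [-0.0, 0.1, 0.4]
width: 0.0556
gripper_force: 0.0
```

{"op": "move_arm", "data": {"deltas": [[[0,0,-0.06,0,-0.3],[0,0,-0.12,0,-0.3],[0,0,-0.165,0,-0.5],[0.04,0.05,-0.165,0.05,-1],[0.08,0.1,-0.165,0.1,-1],[0.12,0.15,-0.165,0.154,-1],[0.16,0.2,-0.165,0.154,-1],[0.2,0.25,-0.165,0.154,-1],[0.22,0.286,-0.165,0.154,-1],[0.22,0.286,-0.165,0.154,-1],[0.22,0.286,-0.165,0.154,-1],[0.22,0.286,-0.165,0.154,-1]]]}}

```text
clock: 5.9
position: [0.4598, 0.1727, 0.2093]
ee_rot: [0.001, 0.191, 0.982, -0.0]
contact_force: [-0.2, -0.4, 0.0]
width: 0.0852
gripper_force: 0.0
```

```bash
python3 - <<'E'
from h import *
s=manip.get_state();C=cam("wrist",s);im=np.ascontiguousarray(manip.get_image("wrist")[:,:,::-1])
print(s["position"],s["contact_force"],s["qpos"],delta(s["position"],0))
a=manip.get_image("top")[:,:,::-1]
print(proj(C,(.458,.173,.076)),proj(C,(.593,.1305,.06)))
cv2.imwrite("pics/w3.png",np.hstack([im,cv2.resize(a[60:252,220:364],None,fx=2,fy=2)]))
E
```

```text
[0.45980134 0.17267766 0.20928993] [-0.18858666 -0.44235628  0.03726411] [ 2.17966914e-01  1.69242765e-01  1.72659201e+00 -7.04262026e-04
  1.24453356e+00 -9.68117543e-01] (array([ 0.0002,  0.0002, -0.0002]), np.float64(1.316), np.float64(157.9))
[258.10818465 181.01844418] [268.40304128 303.0981659 ]
```

View pics/w3.png

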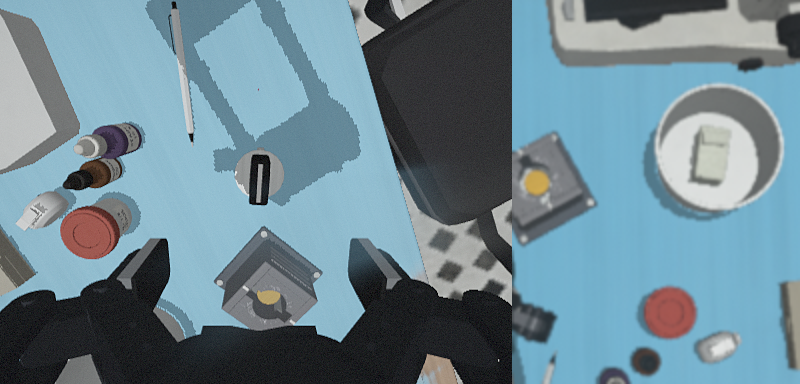

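Wrist: cartridge bar centred ≈(259.5,180), top (261,155), bottom (258,204); top view: foam lies inside the upright tub.

```bash
python3 - <<'E'
from h import *
s=manip.get_state();C=cam("wrist",s);im=cv2.imread("pics/w3.png")[:,:512]
g=im.max(axis=2);m=np.zeros_like(g);r=(slice(145,215),slice(238,284));m[r]=(g[r]<75)*255
n,l,st,ce=cv2.connectedComponentsWithStats(m);k=1+st[1:,4].argmax()
pts=np.argwhere(l==k)[:,::-1].astype(np.float32);R=cv2.minAreaRect(pts);print(R,st[k])
b=cv2.boxPoints(R);W=np.array([atz(C,p,.076) for p in b]);print(W.round(4),W.mean(0).round(4))
for i in range(2):
    d=W[i+1]-W[i];print(np.linalg.norm(d).round(4),np.degrees(np.arctan2(d[1],d[0])))
E
```

```text
((259.0, 179.5), (49.0, 20.0), 90.0) [249 155  21  50 761]
[[0.4328 0.1742 0.076 ]
 [0.4395 0.1907 0.076 ]
 [0.4822 0.1738 0.076 ]
 [0.4752 0.1565 0.076 ]] [0.4574 0.1738 0.076 ]
0.0178 67.91853490793362
0.046 -21.54141882203129
```

{"op": "move_arm", "data": {"deltas": [[[0.002,0,0.06,0,-1],[0.002,0,0.12,0,-1],[0.002,0,0.165,0,-1],[0.002,0,0.186,0,-1],[0.002,0,0.186,0,-1],[0.002,0,0.186,0,1],[0.002,0,0.186,0,1],[0.002,0,0.186,0,1],[0.002,0,0.186,0,1],[0.002,0,0.186,0,1],[0.002,0,0.186,0,1],[0.002,0,0.186,0,1]]], "squeeze": 60}}

```text
clock: 7.2
position: [0.4583, 0.1742, 0.0611]
ee_rot: [0.001, 0.191, 0.982, 0.0]
contact_force: [-1.0, -0.8, 7.0]
width: 0.0167
gripper_force: 59.3
```

{"op": "move_arm", "data": {"deltas": [[[0,0,-0.05,0,1],[0,0,-0.1,0,1],[0,0,-0.136,0,1],[-0.04,0.003,-0.136,-0.07,1],[-0.08,0.006,-0.136,-0.14,1],[-0.12,0.009,-0.136,-0.21,1],[-0.15,0.012,-0.136,-0.28,1],[-0.177,0.0125,-0.136,-0.35,1],[-0.177,0.0125,-0.136,-0.42,1],[-0.177,0.0125,-0.136,-0.425,1],[-0.177,0.0125,-0.136,-0.425,1],[-0.177,0.0125,-0.136,-0.425,1]]]}}

```text
clock: 8.4
position: [0.5919, 0.1305, 0.1688]
ee_rot: [-0.0, -0.25, 0.968, 0.0]
contact_force: [0.0, 0.8, -1.2]
width: 0.0166
gripper_force: 59.0
```

```bash
python3 - <<'E'
from h import *
s=manip.get_state();C=cam("wrist",s);im=np.ascontiguousarray(manip.get_image("wrist")[:,:,::-1])
print(s["position"],s["contact_force"],s["qpos"],s["width"],delta(s["position"],0)[2])
x,y,z=s["position"];u=np.radians(29)
print("mouth",proj(C,(.593,.1305,.06)),"marks",[proj(C,(.593+k*.031*np.cos(u),.1305+k*.031*np.sin(u),.06)) for k in(1,-1)])
cv2.imwrite("pics/w4.png",cv2.resize(im[80:384,100:420],None,fx=1.9,fy=1.9))
E
```

```text
[0.59186065 0.13047162 0.16879692] [ 0.0030609   0.7552511  -1.21383286] [ 1.02117471e-01  3.67699156e-01  1.54771534e+00  1.71642581e-04
  1.22678413e+00 -1.97335758e+00] 0.016621604519242314 -151.1
mouth [258.69894913 191.77505144] marks [array([258.73405426, 226.19234409]), array([258.66145443, 155.01502094])]
```

View pics/w4.png

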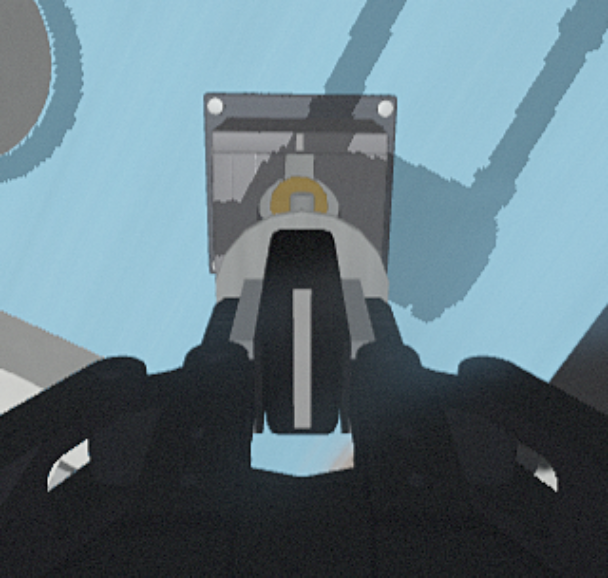

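Base plate is square to the image (corners (206,94),(395,96) in the crop); the near slot mark at full-frame (258,154) vs. predicted (258.7,155), so aligned within about 1 mm. I'll lower.

{"op": "move_arm", "data": {"deltas": [[[-0.001,-0.001,0.03,0,1],[-0.001,-0.001,0.05,0,1],[-0.001,-0.001,0.06,0,1],[-0.001,-0.001,0.066,0,1],[-0.001,-0.001,0.072,0,1],[-0.001,-0.001,0.078,0,1],[-0.001,-0.001,0.084,0,1],[-0.001,-0.001,0.084,0,1]]]}}

```text
clock: 9.25
position: [0.5937, 0.1299, 0.1015]
ee_rot: [0.0, -0.25, 0.968, 0.0]
contact_force: [0.1, 0.8, -0.5]
width: 0.0167
gripper_force: 59.1
```

{"op": "move_arm", "data": {"deltas": [[[0,0,0.006,0,1],[0,0,0.012,0,1],[0,0,0.017,0,1],[0,0,0.021,0,1],[0,0,0.021,0,1],[0,0,0.021,0,1]]]}}

```text
clock: 9.85
position: [0.5941, 0.13, 0.0857]
ee_rot: [0.001, -0.25, 0.968, -0.0]
contact_force: [-1.4, 0.5, 7.1]
width: 0.0168
gripper_force: 60.0
```

{"op": "move_arm", "data": {"deltas": [[[0,0,0.0025,0,1],[0,0,0.0025,0,1],[0,0,0.0025,0,1]]]}}

```text
clock: 10.15
position: [0.5942, 0.13, 0.0851]
ee_rot: [0.001, -0.25, 0.968, -0.0]
contact_force: [-3.1, -0.7, 13.0]
width: 0.0169
gripper_force: 60.9
```

{"op": "move_arm", "data": {"deltas": [[[0,0,0,0.06,1],[0,0,0,0.12,1],[0,0,0,0.18,1],[0,0,0,0.24,1],[0,0,0,0.3,1],[0,0,0,0.36,1],[0,0,0,0.42,1],[0,0,0,0.48,1],[0,0,0,0.54,1],[0,0,0,0.6,1],[0,0,0,0.65,1],[0,0,0,0.65,1]]], "squeeze": 80}}

```text
clock: 11.35
position: [0.5949, 0.1307, 0.0852]
ee_rot: [0.001, 0.415, 0.91, 0.001]
contact_force: [-2.1, 1.0, 12.7]
width: 0.0167
gripper_force: 78.5
```

```bash
python3 - <<'E'
from h import *
s=manip.get_state();print(s["moment"],s["contact_force"],delta(s["position"])[2],s["position"])
E
```

```text
[0.17752639 0.43295298 0.09882726] [-2.06024508  0.99376132 12.70530169] 130.9 [0.59487397 0.13066387 0.08520186]
```

{"op": "move_arm", "data": {"deltas": [[[0,0,0,0.03,1],[0,0,0,0.06,1],[0,0,0,0.065,1],[0,0,0,0.065,1],[0,0,0,0.065,1]]]}}

```text
clock: 11.85
position: [0.595, 0.1306, 0.0852]
ee_rot: [0.001, 0.475, 0.88, 0.002]
contact_force: [-0.8, 1.2, 12.6]
width: 0.0166
gripper_force: 78.5
```

```bash
python3 - <<'E'
from h import *
s=manip.get_state();print(s["moment"],s["contact_force"],delta(s["position"])[2],s["position"],s["width"])
im=manip.get_image("wrist")[:,:,::-1];t=manip.get_image("top")[:,:,::-1];c=manip.get_image("scene")[:,:,::-1]
o=np.zeros((504,760,3),np.uint8);o[:304,:320]=im[80:384,100:420]
o[:304,320:]=cv2.resize(c[140:292,150:370],None,fx=2,fy=2);o[304:504,:400]=cv2.resize(t[90:190,190:390],None,fx=2,fy=2)
cv2.imwrite("pics/f.png",o)
E
```

```text
[0.18469577 0.45916395 0.20481506] [-0.80630349  1.22400832 12.64169951] 123.2 [0.59497229 0.13064228 0.08519821] 0.016599516529037402
```

View pics/f.png

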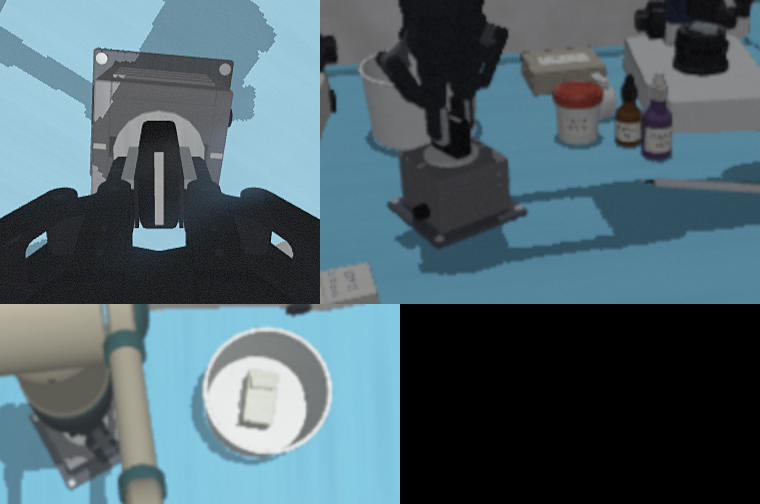

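Cartridge is seated (flange flat on the holder at (450,155)), and the bar is still aligned with the fingers. It has turned 85.7° and holds at 0.2 N m, so it is at the stop; the foam is in the upright tub at (260,397).

```bash
python3 -c "
from rig import manip
print(manip.sign_off())"
```

```text
the job is handed in; nothing more can be done
None
```

I've handed the job in after about 12 of the 53 s: the foam is in the upright tub, and the cartridge is pushed home, turned 85.7° clockwise to its stop and still gripped at about 79 N. The hand-in gave no verdict.

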